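Repack the core plugs in reverse order

ROBOT

A 6-joint arm with a two-finger parallel gripper is mounted at the origin on the work surface. World frame = base frame: x ahead of the robot, y to its left, z up, the work surface at z = 0. Lengths are in m, angles in rad, forces in N, time in s.
With the tool pointing down it reaches from about 0.225 to 0.875 m from the base axis. Payload 3.4 kg.
Tool frame: the origin (TCP) lies on the mounting face of the last link; the fingertips stand 173 mm ahead of it and the grasp point (between the pads) lies 155 mm ahead of it; x points along the fingers, y is the direction in which the jaws open and shut, and the axes are right-handed (so a half turn about x gives the same grasp; the last joint's range is limited). The gripper opens to 85 mm and grips with 20 to 120 N. Pads are 22 mm wide; open, the fingers measure 114 mm over their backs; the gripper's body (76 mm by 85 mm) begins 54 mm behind the grasp point. The pads swing forward as they close: fully open they stand 13 mm farther back than shut.
Start: joints at [0.996, 0.276, 1.505, -0, 1.361, -0.121], TCP at [0.252, 0.517, 0.405] pointing down, gripper open.
Joint ranges: [-2.89, 2.89], [-0.75, 2.08], [0.22, 2.7], [-1.18, 4.32], [0.11, 2.71], [-2.7, 2.7]. Speed limits (rad/s): [2.57, 2.57, 3.14, 3.14, 3.14, 3.14].

INTERFACE

Orientations are given as [roll, pitch, yaw] about the fixed x, y, z axes, in that order (R = Rz(yaw) Ry(pitch) Rx(roll)).
In Python, from plant import monitor, optics, job, spotter gives the robot as it stands.
- The arm moves only by the shell command python3 -m inch 'ROWS' [FORCE]. ROWS is JSON, a list that holds one entry, the list of rows, each a list of 7 numbers: the finger opening in mm, from 0 to 85.4, then the shift along the tool's x, y, z in mm, then the turn, a rotation vector about the tool's x, y, z in degrees. A call has 1 to 10 rows; each row shifts and turns the commanded pose from where the row before left it, along the tool's axes as they then stand; what a row does not reach is not made up. A row lasts 1/10 s, in which the tool goes at most 50 mm and 8.59 degrees, less where a joint would pass 70% of its speed; a pose out of reach is approached as far as the arm can. A call is refused whole if a number of a shift passes 50 or a number of a turn 8.59, either way. A call with a gripper value outside its range is refused whole. The fingers move at their own pace and stop on an object; FORCE is the grip in N (left out, the last holds). Time passes only in rows, so rows that do not move let the fingers close. It gives the time, the measured TCP pose, the force and the opening at its end, in the units of the state.
- monitor.read_state(): the state, without advancing time (a new reading comes with each control period).
- optics.read_camera(name): name is "scene" or "top"; returns a dict with "pixels" (384x512x3 uint8, blue, green, red), "K" (3x3 intrinsics, pixels), "D" ([k1, k2, p1, p2, k3] as OpenCV has them; the pictures are not rectified), "world_from_camera" (4x4, takes a point from camera to world coordinates). Camera axes: x right, y up, looking along -z (the intrinsics and any distortion apply to the point x, -y, -z); pixel columns grow to the right and rows downward; lengths in m; the calibration is good to about 2 mm. A picture is of the moment at which its call begins. There is no depth.
- job.sign_off(): hands the job in, once; it reports no verdict.
Trained networks look in a picture, given as the dict that the camera call returned (one of the last four; its "shot" number tells which), for a name from the list of things; names that differ only in an ending like _2 or _b are one class to them, and where a whole thing is asked for, a point or a joint stands for the part that bears it (a point fixed in the world has none). Each returns a list of dicts, best first, with "score" (0 to 1); they miss things now and then, are a little off and sometimes report something else, mostly with a low value. They report only what shows in the picture. A call takes as long as a camera call.
- spotter.spot_in(picture, label): "location" ([row, column] in pixels, amid what is visible of it).
- spotter.regions_of(picture, label): "region" (384x512 bool, what is visible of it) and "location" ([row, column] in pixels, amid what is visible of it).
- spotter.pinpoint(picture, label): "location" ([row, column] in pixels: a listed point, or the origin of a listed thing).
The state is a dict: "clock": time; "joints": joint angles; "qd": joint speeds; "tau": joint torques, N m; "tool_pos": TCP position; "tool_rot": TCP orientation; "wrist_force": force on the tool from outside, world axes, zero at the start; "moment": the same for the moment, N m; "finger_gap": finger opening in m.
Only numpy, scipy, OpenCV 4.12 (cv2) and the standard library are available. Lean on these libraries where they do the work, as an engineer would, in place of code of your own. Each camera call takes 0.05 s, during which the arm holds its last target. There are 200 camera calls.

TASK

Move the four stone core plugs from the aluminium logging rack to the brown wooden shipping rack, one to a pocket and in reverse order along the rack: the plug that starts nearest the yellow end of the aluminium rack goes into the pocket farthest from the yellow end of the wooden rack, the next one into the next pocket, and so on, until the one that started farthest from the yellow end stands nearest it. Set each plug down gently, upright on its pocket's floor, without dropping it or knocking any over; the colour tile in front of each pocket of the aluminium rack shows which plug started there.

Things in the scene. Friction and masses are not known exactly. Their poses are not given: they have to be found in the camera images.
- plug_red_mid (a point): Centre of the dark red jasper core plug: an upright solid cylinder, 30 mm in diameter and 60 mm tall, about 115 g, loose. This point is half-way up, 30 mm above its underside and below its top; z runs along its axis (up at the start).
- plug_green_mid (a point): Centre of the green jade core plug: an upright solid cylinder, 30 mm in diameter and 60 mm tall, about 115 g, loose. This point is half-way up, 30 mm above its underside and below its top; z runs along its axis (up at the start).
- plug_blue_mid (a point): Centre of the blue sodalite core plug: an upright solid cylinder, 30 mm in diameter and 60 mm tall, about 115 g, loose. This point is half-way up, 30 mm above its underside and below its top; z runs along its axis (up at the start).
- plug_cream_mid (a point): Centre of the cream onyx with tan bands core plug: an upright solid cylinder, 30 mm in diameter and 60 mm tall, about 115 g, loose. This point is half-way up, 30 mm above its underside and below its top; z runs along its axis (up at the start).
- tag_red: Red colour tile, 26 x 38 x 4 mm, fixed flat on the front ledge of the aluminium rack, in front of the pocket in which the red plug stands at the start; it stays there and so records that plug's place. Origin: centre of its underside, on the rack's floor plate. That pocket's centre is 50 mm from it along +x of the rack.
- tag_green: Green colour tile, 26 x 38 x 4 mm, fixed flat on the front ledge of the aluminium rack, in front of the pocket in which the green plug stands at the start; it stays there and so records that plug's place. Origin: centre of its underside, on the rack's floor plate. That pocket's centre is 50 mm from it along +x of the rack.
- tag_blue: Blue colour tile, 26 x 38 x 4 mm, fixed flat on the front ledge of the aluminium rack, in front of the pocket in which the blue plug stands at the start; it stays there and so records that plug's place. Origin: centre of its underside, on the rack's floor plate. That pocket's centre is 50 mm from it along +x of the rack.
- tag_cream: Cream colour tile, 26 x 38 x 4 mm, fixed flat on the front ledge of the aluminium rack, in front of the pocket in which the cream plug stands at the start; it stays there and so records that plug's place. Origin: centre of its underside, on the rack's floor plate. That pocket's centre is 50 mm from it along +x of the rack.
- rack_from: Aluminium rack, grey dividers, yellow end block, fixed. Same shape, size and axes as the wooden rack. The plugs start in its four pockets, up to 7 mm off centre; the colour tiles lie on its front ledge. Origin: centre of its underside on the desk; y along the row towards the yellow end, x from the tile ledge to the pockets. Left or right of the robot, turned up to 0.4 rad.
- rack_to: Brown wooden rack, empty, fixed, 104 x 258 mm plus an 18 mm yellow block at its +y end, 22 mm high. Origin: centre of its underside on the desk; y along the row to the yellow end, x from bare ledge to pockets. Pocket centres x = 18, y = 90, 30, -30, -90 mm; inside 48 (x) x 52 (y); floor 8, wall tops 20 mm above desk. Turned up to 0.4 rad. A loose 63 mm tall egg stands between the racks.

How it is judged:
At the end, for the whole second after the job is handed in: Each plug is upright (0.12 rad), released, at rest on the floor of a wooden-rack pocket (centre within 12 mm in x, 14 mm in y, 5 mm in z): the pocket whose y is the opposite of its colour tile's y in the aluminium rack (+90 to -90 mm, +30 to -30 mm and so on) (((y of tag_red in the frame of rack_from between 0.08 and 0.1 m and y of plug_red_mid in the frame of rack_to between -0.104 and -0.076 m) or (y of tag_red in the frame of rack_from between 0.02 and 0.04 m and y of plug_red_mid in the frame of rack_to between -0.044 and -0.016 m) or (y of tag_red in the frame of rack_from between -0.04 and -0.02 m and y of plug_red_mid in the frame of rack_to between 0.016 and 0.044 m) or (y of tag_red in the frame of rack_from between -0.1 and -0.08 m and y of plug_red_mid in the frame of rack_to between 0.076 and 0.104 m)) and x of plug_red_mid in the frame of rack_to between 0.006 and 0.03 m and z of plug_red_mid in the frame of rack_to between 0.033 and 0.043 m and angle between each of plug_red_mid, plug_green_mid, plug_blue_mid, plug_cream_mid's own z axis and vertical below 0.12 rad and linear speed of each of plug_red, plug_green, plug_blue, plug_cream below 0.02 m/s and contact force between the fingers and plug_red below 0.05 N and ((y of tag_green in the frame of rack_from between 0.08 and 0.1 m and y of plug_green_mid in the frame of rack_to between -0.104 and -0.076 m) or (y of tag_green in the frame of rack_from between 0.02 and 0.04 m and y of plug_green_mid in the frame of rack_to between -0.044 and -0.016 m) or (y of tag_green in the frame of rack_from between -0.04 and -0.02 m and y of plug_green_mid in the frame of rack_to between 0.016 and 0.044 m) or (y of tag_green in the frame of rack_from between -0.1 and -0.08 m and y of plug_green_mid in the frame of rack_to between 0.076 and 0.104 m)) and x of plug_green_mid in the frame of rack_to between 0.006 and 0.03 m and z of plug_green_mid in the frame of rack_to between 0.033 and 0.043 m and contact force between the fingers and plug_green below 0.05 N and ((y of tag_blue in the frame of rack_from between 0.08 and 0.1 m and y of plug_blue_mid in the frame of rack_to between -0.104 and -0.076 m) or (y of tag_blue in the frame of rack_from between 0.02 and 0.04 m and y of plug_blue_mid in the frame of rack_to between -0.044 and -0.016 m) or (y of tag_blue in the frame of rack_from between -0.04 and -0.02 m and y of plug_blue_mid in the frame of rack_to between 0.016 and 0.044 m) or (y of tag_blue in the frame of rack_from between -0.1 and -0.08 m and y of plug_blue_mid in the frame of rack_to between 0.076 and 0.104 m)) and x of plug_blue_mid in the frame of rack_to between 0.006 and 0.03 m and z of plug_blue_mid in the frame of rack_to between 0.033 and 0.043 m and contact force between the fingers and plug_blue below 0.05 N and ((y of tag_cream in the frame of rack_from between 0.08 and 0.1 m and y of plug_cream_mid in the frame of rack_to between -0.104 and -0.076 m) or (y of tag_cream in the frame of rack_from between 0.02 and 0.04 m and y of plug_cream_mid in the frame of rack_to between -0.044 and -0.016 m) or (y of tag_cream in the frame of rack_from between -0.04 and -0.02 m and y of plug_cream_mid in the frame of rack_to between 0.016 and 0.044 m) or (y of tag_cream in the frame of rack_from between -0.1 and -0.08 m and y of plug_cream_mid in the frame of rack_to between 0.076 and 0.104 m)) and x of plug_cream_mid in the frame of rack_to between 0.006 and 0.03 m and z of plug_cream_mid in the frame of rack_to between 0.033 and 0.043 m and contact force between the fingers and plug_cream below 0.05 N); the robot touches nothing.
It fails at once if the red plug is dropped from a height, thrown or knocked over (faster than 0.6 m/s while nothing of the gripper touches it) (contact force between the fingers and plug_red below 0.01 N and linear speed of plug_red above 0.6 m/s).
It fails at once if the green plug is dropped from a height, thrown or knocked over (faster than 0.6 m/s while nothing of the gripper touches it) (contact force between the fingers and plug_green below 0.01 N and linear speed of plug_green above 0.6 m/s).
It fails at once if the blue plug is dropped from a height, thrown or knocked over (faster than 0.6 m/s while nothing of the gripper touches it) (contact force between the fingers and plug_blue below 0.01 N and linear speed of plug_blue above 0.6 m/s).
It fails at once if the cream plug is dropped from a height, thrown or knocked over (faster than 0.6 m/s while nothing of the gripper touches it) (contact force between the fingers and plug_cream below 0.01 N and linear speed of plug_cream above 0.6 m/s).
It also fails if it takes over 96 s, if anything falls off the work surface, if the arm or the gripper's body presses on something with over 40 N, if the wrist force passes 120 N, or if a joint passes its speed limit or range.

## Working session

There is one attempt and no reset: what is moved stays moved. The work goes in short steps, Python scripts to look and compute and a shell command to move; the robot and the scene stay as the last step left them, time stands still between calls to the robot, and variables do not carry over. Pictures are saved under pics/ and viewed, about 12 in all and at most 16, crops included, and the job is handed in when it is done.

```bash
ls; mkdir -p pics; cat > h.py <<'E'
import numpy as np, cv2, json
from plant import monitor, optics, job, spotter
def ray(p,rc):
    uv=cv2.undistortPoints(np.array([[[rc[1],rc[0]]]],float),p["K"],np.array(p["D"],float))[0,0]
    T=np.array(p["world_from_camera"]); d=T[:3,:3]@np.array([uv[0],-uv[1],-1]); return T[:3,3],d
def at(p,rc,z):
    o,d=ray(p,rc); return o+d*(z-o[2])/d[2]
def proj(p,X):
    T=np.linalg.inv(np.array(p["world_from_camera"])); c=T[:3,:3]@np.array(X)+T[:3,3]
    q=cv2.projectPoints(np.array([[c[0],-c[1],-c[2]]]),np.zeros(3),np.zeros(3),np.array(p["K"]),np.array(p["D"],float))[0][0,0]
    return q[::-1]
def tri(obs):
    A=np.zeros((3,3));b=np.zeros(3)
    for p,rc in obs:
        o,d=ray(p,rc); d=d/np.linalg.norm(d); M=np.eye(3)-np.outer(d,d); A+=M;b+=M@o
    return np.linalg.solve(A,b)
E
python3 - <<'E'
from h import *
np.set_printoptions(precision=4,suppress=True)
print(monitor.read_state())
P={n:optics.read_camera(n) for n in("scene","top")}
for n,p in P.items():
    cv2.imwrite(f"pics/{n}0.png",p["pixels"]); print(n,np.array(p["world_from_camera"])[:3,3])
for c in("red","green","blue","cream"):
    for k,z in((f"plug_{c}_mid",.038),(f"tag_{c}",.008)):
        for n,p in P.items():
            for r in spotter.pinpoint(p,k)[:2]: print(k,n,round(r["score"],2),np.array(r["location"]),at(p,r["location"],z))
for k in("rack_from","rack_to"):
    for n,p in P.items():
        for r in spotter.pinpoint(p,k)[:2]: print(k,n,round(r["score"],2),np.array(r["location"]),at(p,r["location"],0))
E
```

```text
pics
{'clock': 0.0, 'joints': array([ 0.996 ,  0.2766,  1.5061, -0.    ,  1.3607, -0.121 ]), 'qd': array([ 0.    ,  0.0002,  0.0001,  0.0015, -0.0006,  0.0003]), 'tau': array([ -0.0003, -41.6784, -24.5806,  -0.0001,   0.0111,   0.    ]), 'tool_pos': array([0.252 , 0.5166, 0.4039]), 'tool_rot': array([-1.6917,  1.569 , -2.1455]), 'wrist_force': array([-0.2357,  0.8203,  0.4675]), 'moment': array([-0.0033, -0.0229, -0.0114]), 'finger_gap': 0.08568150932552225}
scene [ 0.8844 -0.3981  0.5718]
top [ 0.3797 -0.0184  0.9251]
plug_red_mid scene 0.97 [251.5 271. ] [ 0.6492 -0.0925  0.038 ]
plug_red_mid top 0.5 [134.9 308.5] [ 0.6571 -0.0958  0.038 ]
tag_red scene 0.61 [249.6 256.8] [ 0.6116 -0.0896  0.008 ]
tag_red top 0.78 [160.9 302.4] [ 0.6089 -0.0858  0.008 ]
plug_green_mid scene 0.74 [288.6 214.7] [ 0.624  -0.2146  0.038 ]
plug_green_mid top 0.6 [166.6 399.2] [ 0.5928 -0.2791  0.038 ]
plug_green_mid top 0.6 [183.5 166.5] [0.5486 0.1945 0.038 ]
tag_green scene 0.66 [270.7 197.6] [ 0.5578 -0.1984  0.008 ]
tag_green top 0.56 [181.9 359.7] [ 0.5657 -0.2055  0.008 ]
plug_blue_mid scene 0.95 [270.6 241.9] [ 0.6355 -0.1579  0.038 ]
plug_blue_mid top 0.66 [142.9 336.5] [ 0.6408 -0.1534  0.038 ]
tag_blue scene 0.78 [260.8 227.4] [ 0.5854 -0.146   0.008 ]
tag_blue scene 0.68 [272.3 241.8] [ 0.6238 -0.1472  0.008 ]
tag_blue top 0.67 [170.2 327.5] [ 0.5896 -0.1387  0.008 ]
plug_cream_mid scene 0.58 [303.6 176.3] [ 0.5952 -0.276   0.038 ]
plug_cream_mid scene 0.18 [260.6 226.5] [ 0.5998 -0.1601  0.038 ]
plug_cream_mid top 0.73 [165.7 397.9] [ 0.5947 -0.2766  0.038 ]
tag_cream scene 0.68 [286.9 169.2] [ 0.5436 -0.2558  0.008 ]
tag_cream top 0.55 [196.1 385.8] [ 0.5367 -0.2586  0.008 ]
rack_from scene 0.83 [280.4 219.3] [ 0.5998 -0.1838  0.    ]
rack_from top 0.61 [166.1 348.2] [ 0.6012 -0.1835  0.    ]
rack_to scene 0.7 [166.7 317.8] [0.5608 0.2062 0.    ]
rack_to top 0.89 [183.6 168.6] [0.5557 0.1991 0.    ]
```

View pics/scene0.png

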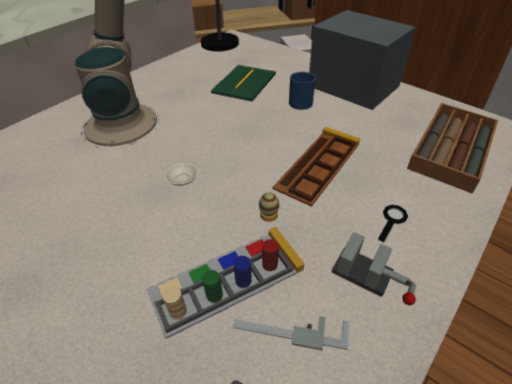

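View pics/top0.png

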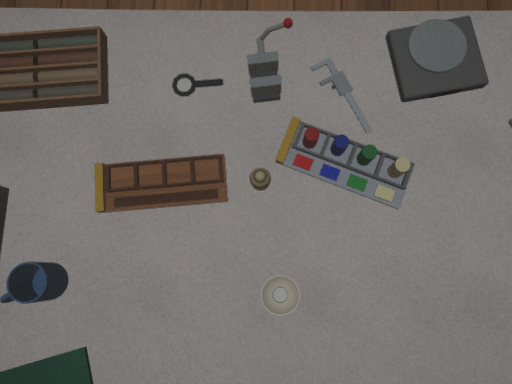

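The scene picture shows the aluminium rack around (232,277) and the empty wooden rack around (320,165), with the egg at (268,206) between them. Counting from the yellow end, the plugs stand red, blue, green, cream. That makes the targets in the wooden rack red y=-90, blue -30, green +30 and cream +90. Next I'll fit silhouettes to get the poses.

```bash
cat >> h.py <<'E'
from scipy.optimize import minimize
def hullmask(p,pts):
    q=np.array([proj(p,x)[::-1] for x in pts]); S=4
    m=np.zeros((384*S,512*S),np.uint8); cv2.fillConvexPoly(m,cv2.convexHull(np.round((q+.5)*S).astype(np.int32)),1)
    return cv2.resize(m.astype(np.float32),(512,384),interpolation=cv2.INTER_AREA)
def fit(ms,gen,x0,step):
    def cost(x):
        s=0
        for p,m in ms:
            h=hullmask(p,gen(x)); s+=1-np.minimum(h,m).sum()/np.maximum(h,m).sum()
        return s/len(ms)
    x0=np.array(x0,float)
    r=minimize(cost,x0,method="Nelder-Mead",options=dict(initial_simplex=np.vstack([x0]+[x0+np.eye(len(x0))[i]*step[i] for i in range(len(x0))]),xatol=1e-4,fatol=1e-4,maxiter=120))
    return r.x,r.fun
A=np.linspace(0,2*np.pi,24,endpoint=False)
def cyl(x,zb=.008): return [(x[0]+.015*np.cos(a),x[1]+.015*np.sin(a),z) for a in A for z in(zb,zb+.06)]
def rackpts(x):
    c,s=np.cos(x[2]),np.sin(x[2])
    return [(x[0]+c*u-s*v,x[1]+s*u+c*v,z) for u in(-.052,.052) for v in(-.129,.147) for z in(0,.022)]
def mask(p,label,near=None):
    R=spotter.regions_of(p,label)
    if near is not None: R=[r for r in R if np.hypot(*(np.array(r["location"])-near))<18]
    return (R[0]["region"].astype(np.float32),R[0]["score"]) if R else (None,0)
E
python3 - <<'E'
from h import *
np.set_printoptions(precision=4,suppress=True)
P=[optics.read_camera(n) for n in("scene","top")]
# rack_from by tags
L={"red":.09,"blue":.03,"green":-.03,"cream":-.09}
src=[];dst=[]
for c,y in L.items():
    for p in P:
        r=spotter.pinpoint(p,"tag_"+c)[0]; src.append((-.032,y)); dst.append(at(p,r["location"],.008)[:2])
src=np.array(src);dst=np.array(dst);a=src-src.mean(0);b=dst-dst.mean(0)
yaw=np.arctan2((a[:,0]*b[:,1]-a[:,1]*b[:,0]).sum(),(a*b).sum());R=np.array([[np.cos(yaw),-np.sin(yaw)],[np.sin(yaw),np.cos(yaw)]])
t=dst.mean(0)-R@src.mean(0);print("rack_from tags",t,yaw)
for k,x0 in(("rack_from",[*t,yaw]),("rack_to",[.556,.2,.08])):
    M=[(p,mask(p,k)) for p in P]; print(k,[m[1] for _,m in M])
    for sel in (M,M[:1],M[1:]):
        ms=[]
        for p,m in sel:
            if m[0] is None: continue
            cs=cv2.findContours((m[0]>0).astype(np.uint8),0,2)[0]; h=cv2.convexHull(np.vstack(cs)) 
            q=np.zeros((384,512),np.uint8);cv2.fillConvexPoly(q,h,1); ms.append((p,(m[0] if k=="rack_to" else q).astype(np.float32)))
        if ms: print(k,len(ms),*fit(ms,rackpts,x0,[.01,.01,.05]))
for c,y in L.items():
    g=t+R@np.array([.018,y]); M=[(p,)+mask(p,f"plug_{c}_mid",proj(p,[*g,.038])) for p in P]
    ms=[(p,m) for p,m,s in M if m is not None]; o=[s for _,_,s in M]
    for sel in ([ms]+[[m] for m in ms] if len(ms)>1 else [ms]):
        if sel:
            x,f=fit(sel,cyl,g,[.006,.006]); print(c,o,len(sel),x,f,"rackframe",R.T@(x-t))
E
```

```text
rack_from tags [ 0.6096 -0.1831] -0.30710486917341184
rack_from [0.95, 0.63]
rack_from 2 [ 0.6052 -0.1813 -0.3566] 0.0663004219532013
rack_from 1 [ 0.6082 -0.1839 -0.3508] 0.03130108118057251
rack_from 1 [ 0.6029 -0.1789 -0.372 ] 0.03538048267364502
rack_to [0.86, 0.93]
rack_to 2 [0.5586 0.2054 0.1117] 0.07237830758094788
rack_to 1 [0.5611 0.2051 0.1211] 0.06139343976974487
rack_to 1 [0.5554 0.2031 0.094 ] 0.06270205974578857
red [0.61, 0.54] 2 [ 0.6507 -0.0999] 0.10769975185394287 rackframe [0.014  0.0917]
red [0.61, 0.54] 1 [ 0.6524 -0.1005] 0.10275435447692871 rackframe [0.0158 0.0917]
red [0.61, 0.54] 1 [ 0.6498 -0.1001] 0.08392930030822754 rackframe [0.0132 0.0913]
blue [0.74, 0.63] 2 [ 0.6366 -0.1593] 0.0984390377998352 rackframe [0.0186 0.0309]
blue [0.74, 0.63] 1 [ 0.638  -0.1598] 0.0733557939529419 rackframe [0.0201 0.0309]
blue [0.74, 0.63] 1 [ 0.6349 -0.1587] 0.07571488618850708 rackframe [0.0168 0.0309]
green [0.88, 0.5] 2 [ 0.6163 -0.214 ] 0.10812848806381226 rackframe [ 0.0158 -0.0273]
green [0.88, 0.5] 1 [ 0.6172 -0.2148] 0.09920990467071533 rackframe [ 0.0168 -0.0278]
green [0.88, 0.5] 1 [ 0.6148 -0.213 ] 0.10913050174713135 rackframe [ 0.014  -0.0269]
cream [0.62, 0.61] 2 [ 0.5908 -0.2764] 0.08473217487335205 rackframe [ 0.0103 -0.0946]
cream [0.62, 0.61] 1 [ 0.5916 -0.2767] 0.08717840909957886 rackframe [ 0.0112 -0.0946]
cream [0.62, 0.61] 1 [ 0.5903 -0.2762] 0.07592153549194336 rackframe [ 0.0097 -0.0946]
```

```bash
cat >> h.py <<'E'
from scipy.spatial.transform import Rotation as Ro
RT=np.array([.558,.205,.110]); RFY=-.35
PLUG=dict(red=(.651,-.100),blue=(.6365,-.1595),green=(.6165,-.214),cream=(.591,-.2765))
SLOT={c:RT[:2]+Ro.from_euler("z",RT[2]).as_matrix()[:2,:2]@[.018,y] for c,y in dict(red=-.09,blue=-.03,green=.03,cream=.09).items()}
def go(xy,z,psi):
    """grasp point to (xy,z), jaws along psi: total turn vector (deg) and the shift (mm) along current and final tool axes"""
    s=monitor.read_state(); R=Ro.from_euler("xyz",s["tool_rot"]).as_matrix()
    C=[]
    for k in(0,np.pi):
        y=np.array([np.cos(psi+k),np.sin(psi+k),0]);x=np.array([0,0,-1.]);G=np.column_stack([x,y,np.cross(x,y)])
        C.append((Ro.from_matrix(R.T@G).as_rotvec(degrees=True),G))
    C.sort(key=lambda c:np.linalg.norm(c[0])); tcp=np.array([*xy,z+.155]); d=(tcp-s["tool_pos"])*1e3
    with np.printoptions(precision=1,suppress=True):
        print("t",round(s["clock"],2),"pos",s["tool_pos"].round(4),"gap",round(s["finger_gap"]*1e3,1),"F",s["wrist_force"].round(1),"j",s["joints"].round(2))
        print("->",tcp.round(4),"turn",C[0][0],"(alt",C[1][0],") now-axes",R.T@d,"final-axes",C[0][1].T@d)
E
python3 - <<'E'
from h import *
print(SLOT)
go(PLUG["red"],.19,RFY)
p=optics.read_camera("top"); im=cv2.resize(p["pixels"],None,fx=3,fy=3,interpolation=cv2.INTER_CUBIC)
def dot(X,c): r,q=proj(p,X); cv2.circle(im,(int(3*q+1.5),int(3*r+1.5)),3,c,-1)
for x in SLOT.values(): dot([*x,.008],(0,255,0))
for x in PLUG.values(): dot([*x,.068],(255,0,255))
for x in rackpts(RT): dot(x,(0,255,255))
cv2.imwrite("pics/ov.png",cv2.resize(im[330:660,250:1270],None,fx=.78,fy=.78))
E
```

```text
{'red': array([0.58577126, 0.11751996]), 'blue': array([0.57918456, 0.17715733]), 'green': array([0.57259786, 0.23679469]), 'cream': array([0.56601116, 0.29643206])}
t 2.2 pos [0.3 0.5 0.4] gap 85.5 F [-0.6  0.9  0.6] j [ 1.   0.3  1.5 -0.   1.4 -0.1]
-> [ 0.7 -0.1  0.3] turn [84.1 -0.  -0. ] (alt [-95.9   0.   -0. ] ) now-axes [  59.7 -379.5  628.9] final-axes [ 59.7 586.2 442.6]
```

View pics/ov.png

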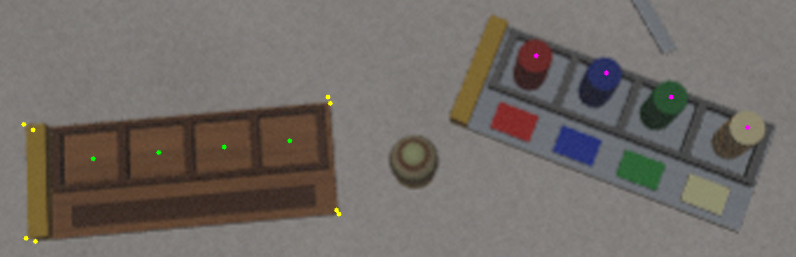

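The overlay agrees with the fit: the rack corners, pocket centres and plug tops all line up. First I'll move above red.

```bash
python3 -m inch '[[[85,3,-18,36,8.4,0,0],[85,3,-12,38,8.4,0,0],[85,3,-7,39,8.4,0,0],[85,3,-1,40,8.4,0,0],[85,3,5,40,8.4,0,0],[85,3,10,39,8.4,0,0],[85,3,16,37,8.4,0,0],[85,3,21,34,8.4,0,0],[85,3,26,30,8.4,0,0],[85,3,30,26,8.4,0,0]]]' 30; python3 -c 'from h import *;go(PLUG["red"],.19,RFY)'
```

```text
clock: 3.25
tool_pos: [0.4952, 0.1972, 0.3748]
tool_rot: [2.489, 1.57, 0.563]
wrist_force: [0.8, -0.0, 0.2]
finger_gap: 0.0852
t 3.25 pos [0.5 0.2 0.4] gap 85.2 F [ 0.8 -0.   0.2] j [0.2 0.2 1.6 0.  1.3 0.6]
-> [ 0.7 -0.1  0.3] turn [-0.3 -0.  -0. ] (alt [179.7  -0.    0. ] ) now-axes [ 29.8 249.4 224.4] final-axes [ 29.8 248.3 225.7]
```

```bash
python3 -m inch '[[[85,3,28,25,0,0,0],[85,3,28,25,0,0,0],[85,3,28,25,0,0,0],[85,3,28,25,0,0,0],[85,3,28,25,0,0,0],[85,3,28,25,0,0,0],[85,3,28,25,0,0,0],[85,3,28,25,0,0,0],[85,3,24,25,0,0,0],[85,0,0,0,0,0,0]]]' 30; python3 -c 'from h import *;go(PLUG["red"],.05,RFY)'
```

```text
clock: 4.25
tool_pos: [0.652, -0.1019, 0.3466]
tool_rot: [0.648, 1.568, -1.276]
wrist_force: [-1.1, 0.7, 0.0]
finger_gap: 0.085
t 4.25 pos [ 0.7 -0.1  0.3] gap 85.0 F [-1.1  0.7  0. ] j [-0.3  0.4  1.4 -0.   1.3  0.1]
-> [ 0.7 -0.1  0.2] turn [-0.2  0.1 -0.1] (alt [179.8  -0.1  -0.2] ) now-axes [141.6  -1.8  -1.6] final-axes [141.6  -1.6  -1.4]
```

```bash
python3 -m inch '[[[85,20,-1,-1,0,0,0],[85,30,0,0,0,0,0],[85,30,0,0,0,0,0],[85,30,0,0,0,0,0],[85,20,0,0,0,0,0],[85,11,0,0,0,0,0],[85,0,0,0,0,0,0],[20,0,0,0,0,0,0],[20,0,0,0,0,0,0],[20,0,0,0,0,0,0]]]' 30; python3 -m inch '[[[20,0,0,0,0,0,0],[20,0,0,0,0,0,0],[20,0,0,0,0,0,0],[20,0,0,0,0,0,0],[20,0,0,0,0,0,0]]]' 40;  python3 -c 'from h import *;go(PLUG["red"],.05,RFY)
p=optics.read_camera("scene");cv2.imwrite("pics/g1.png",p["pixels"][180:340,130:350].repeat(3,0).repeat(3,1))'
```

```text
clock: 5.25
tool_pos: [0.6504, -0.0964, 0.2081]
tool_rot: [1.723, 1.568, -0.197]
wrist_force: [0.5, -0.6, 0.1]
finger_gap: 0.0433
clock: 5.75
tool_pos: [0.6505, -0.0965, 0.208]
tool_rot: [1.698, 1.568, -0.222]
wrist_force: [-0.2, -0.2, 5.7]
finger_gap: 0.029
t 5.75 pos [ 0.7 -0.1  0.2] gap 29.0 F [-0.2 -0.2  5.7] j [-0.2  0.6  1.6  0.   1.   0.1]
-> [ 0.7 -0.1  0.2] turn [ 0.1 -0.  -0.2] (alt [-179.9    0.2   -0. ] ) now-axes [3.  1.7 3.1] final-axes [3.  1.7 3.1]
```

View pics/g1.png

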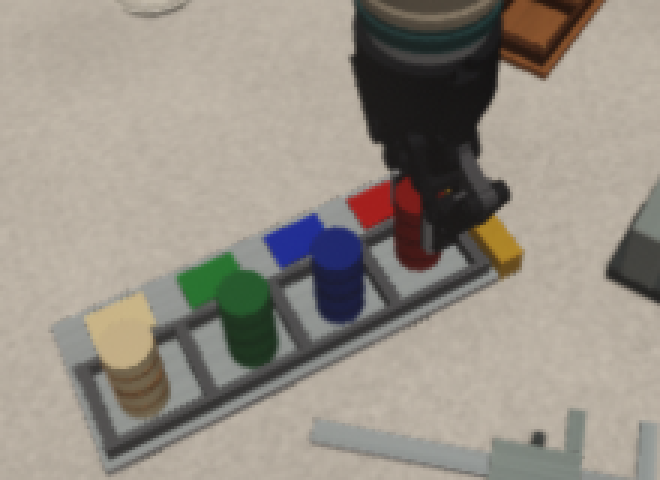

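```bash
python3 -m inch '[[[20,-10,0,0,0,0,0],[20,-20,0,0,0,0,0],[20,-25,0,0,0,0,0],[20,-25,0,0,0,0,0],[20,-15,0,0,0,0,0],[20,-5,0,0,0,0,0],[20,0,0,0,0,0,0]]]' 40;  python3 -c 'from h import *;go(SLOT["red"],.15,RT[2])'
```

```text
clock: 6.5
tool_pos: [0.6497, -0.0963, 0.3072]
tool_rot: [1.876, 1.57, -0.044]
wrist_force: [-0.3, 0.5, -1.9]
finger_gap: 0.0288
t 6.5 pos [ 0.6 -0.1  0.3] gap 28.8 F [-0.3  0.5 -1.9] j [-0.2  0.5  1.5  0.   1.2  0.1]
-> [0.6 0.1 0.3] turn [-26.3  -0.   -0. ] (alt [153.7  -0.    0. ] ) now-axes [   2.2 -133.2 -179.1] final-axes [   2.2  -40.1 -219.6]
```

```bash
python3 -m inch '[[[20,0,-8.7,-12.2,-2.6,0,0],[20,0,-11.9,-18.5,-2.6,0,0],[20,0,-13,-22.5,-2.6,0,0],[20,0,-12,-23,-2.6,0,0],[20,0,-11,-23.6,-2.6,0,0],[20,0,-9.8,-24,-2.6,0,0],[20,0,-8.7,-24.5,-2.6,0,0],[20,0,-6.4,-21,-2.6,0,0],[20,0,-4.7,-18.4,-2.6,0,0],[20,0,-3,-14.7,-2.6,0,0]]]' 40; python3 -m inch '[[[20,0,0,-2,0,0,0],[20,0,0,0,0,0,0]]]' 40;  python3 -c 'from h import *;go(SLOT["red"],.053,RT[2])
p=[optics.read_camera(n) for n in ("scene","top")]
cv2.imwrite("pics/h1.png",np.hstack([p[0]["pixels"][80:240,220:400],p[1]["pixels"][90:250,80:260]]).repeat(2,0).repeat(2,1))'
```

```text
clock: 7.5
tool_pos: [0.5898, 0.1206, 0.3053]
tool_rot: [-1.821, 1.567, 3.001]
wrist_force: [0.9, 0.3, -0.7]
finger_gap: 0.0294
clock: 7.7
tool_pos: [0.5908, 0.121, 0.3062]
tool_rot: [-1.171, 1.57, -2.636]
wrist_force: [-0.5, 0.0, -0.6]
finger_gap: 0.0291
t 7.7 pos [0.6 0.1 0.3] gap 29.1 F [-0.5  0.  -0.6] j [ 0.1  0.4  1.6 -0.   1.2 -0. ]
-> [0.6 0.1 0.2] turn [-0.2  0.   0. ] (alt [179.8   0.1  -0. ] ) now-axes [98.2 -5.3  2.9] final-axes [98.2 -5.4  2.9]
```

View pics/h1.png

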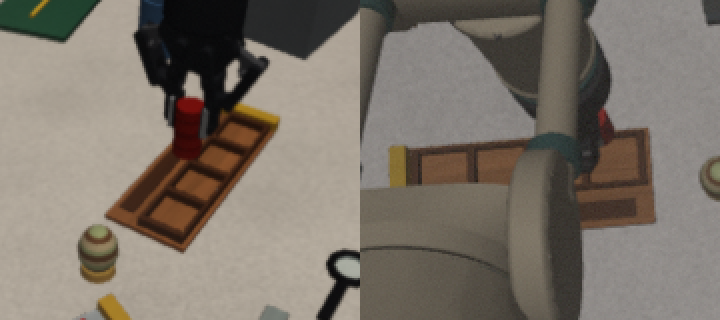

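```bash
python3 -m inch '[[[20,15,-3,0,0,0,0],[20,25,-2,0,0,0,0],[20,25,0,0,0,0,0],[20,15,0,0,0,0,0],[20,8,0,0,0,0,0],[20,5,0,0,0,0,0],[20,2,0,0,0,0,0],[20,0,0,0,0,0,0]]]' 40;  python3 -c 'from h import *;go(SLOT["red"],.053,RT[2]);print(monitor.read_state()["tool_pos"])
p=optics.read_camera("scene")
cv2.imwrite("pics/p1.png",p["pixels"][110:210,260:370].repeat(5,0).repeat(5,1))'
```

```text
clock: 8.6
tool_pos: [0.5865, 0.1199, 0.2122]
tool_rot: [1.598, 1.57, 0.132]
wrist_force: [-0.2, -0.0, -1.2]
finger_gap: 0.029
t 8.6 pos [0.6 0.1 0.2] gap 29.0 F [-0.2 -0.  -1.2] j [ 0.1  0.5  1.7  0.   0.9 -0. ]
-> [0.6 0.1 0.2] turn [-0.3 -0.  -0.1] (alt [179.7  -0.1   0. ] ) now-axes [ 4.2 -1.   2.3] final-axes [ 4.2 -1.   2.3]
[0.58649704 0.11989594 0.212165  ]
```

View pics/p1.png

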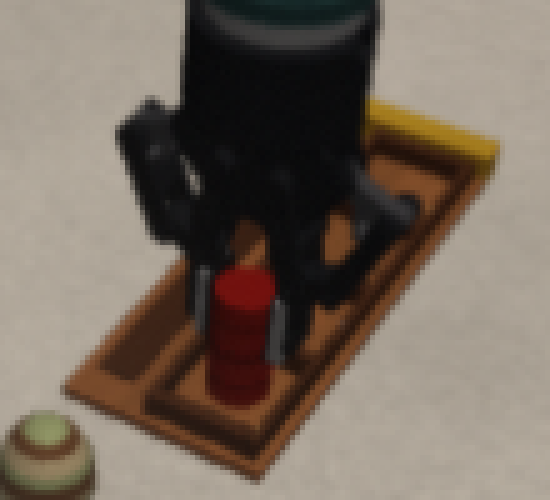

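```bash
python3 -m inch '[[[20,1.5,0,0,0,0,0],[20,1.5,0,0,0,0,0],[20,1,0,0,0,0,0],[20,0,0,0,0,0,0],[20,0,0,0,0,0,0]]]' 40
```

```text
clock: 9.15
tool_pos: [0.5862, 0.1201, 0.208]
tool_rot: [1.71, 1.57, 0.244]
wrist_force: [-0.0, -0.7, 1.0]
finger_gap: 0.0288
```

```bash
python3 -m inch '[[[20,0.6,0,0,0,0,0],[20,0,0,0,0,0,0],[34,0,0,0,0,0,0],[40,0,0,0,0,0,0],[60,0,0,0,0,0,0],[80,0,0,0,0,0,0],[85,0,0,0,0,0,0],[85,0,0,0,0,0,0],[85,-15,0,0,0,0,0],[85,-30,0,0,0,0,0]]]' 40; python3 -m inch '[[[85,-35,0,0,0,0,0],[85,-35,0,0,0,0,0],[85,-15,0,0,0,0,0]]]' 40; python3 -c 'from h import *;go(PLUG["blue"],.16,RFY)'
```

```text
clock: 10.15
tool_pos: [0.5851, 0.1199, 0.2502]
tool_rot: [-1.596, 1.565, -3.062]
wrist_force: [0.1, -0.6, 0.6]
finger_gap: 0.0848
clock: 10.45
tool_pos: [0.5869, 0.1202, 0.3408]
tool_rot: [1.572, 1.565, 0.106]
wrist_force: [-0.4, 0.1, -0.5]
finger_gap: 0.0851
t 10.45 pos [0.6 0.1 0.3] gap 85.1 F [-0.4  0.1 -0.5] j [ 0.1  0.3  1.6  0.   1.2 -0. ]
-> [ 0.6 -0.2  0.3] turn [26.1 -0.1 -0.3] (alt [-153.9    0.5   -0.1] ) now-axes [ 26.   19.9 283.4] final-axes [ 25.8 142.5 245.7]
```

```bash
python3 -m inch '[[[85,0,1.7,17.9,2.6,0,0],[85,0,3.8,27.7,2.6,0,0],[85,0,5.8,31.5,2.6,0,0],[85,3,7.3,31.2,2.6,0,0],[85,4,8.7,30.8,2.6,0,0],[85,4,10.1,30.4,2.6,0,0],[85,4,11.5,29.9,2.6,0,0],[85,4,12.8,29.3,2.6,0,0],[85,3,12.4,25.1,2.6,0,0],[85,2,8.7,15.8,2.6,0,0]]]' 40; python3 -m inch '[[[85,0,0,0,0,0,0],[85,0,0,0,0,0,0]]]'; cat > chk.py <<'E'
import sys; from h import *
from time import time
P=[optics.read_camera(n) for n in("scene","top")]
R=Ro.from_euler("z",RT[2]).as_matrix()[:2,:2]
for c in sys.argv[1:]:
    for p,n in zip(P,("scene","top")):
        m,s=mask(p,f"plug_{c}_mid",proj(p,[*SLOT[c],.038]))
        if m is not None:
            x,f=fit([(p,m)],cyl,SLOT[c],[.006,.006]); print(c,n,round(s,2),x.round(4),round(f,3),"rack mm",((x-RT[:2])@R*1e3).round(1))
cv2.imwrite("pics/chk.png",np.hstack([P[0]["pixels"][110:210,260:370],P[1]["pixels"][140:240,90:240]]).repeat(3,0).repeat(3,1))
E
python3 chk.py red; python3 -c 'from h import *;go(PLUG["blue"],.053,RFY)'
```

```text
clock: 11.45
tool_pos: [0.6423, -0.1605, 0.3126]
tool_rot: [-0.245, 1.57, -2.169]
wrist_force: [-0.7, -0.2, -0.0]
finger_gap: 0.0854
clock: 11.65
tool_pos: [0.6419, -0.158, 0.3129]
tool_rot: [-2.323, 1.569, 2.04]
wrist_force: [0.1, 0.0, 0.2]
finger_gap: 0.0849
red scene 0.66 [0.5873 0.1184] 0.112 rack mm [ 19.6 -89.3]
red top 0.73 [0.5861 0.119 ] 0.075 rack mm [ 18.5 -88.6]
t 11.85 pos [ 0.6 -0.2  0.3] gap 85.0 F [ 0.1 -0.1  0.8] j [-0.3  0.5  1.4  0.   1.2  0. ]
-> [ 0.6 -0.2  0.2] turn [ 0.1 -0.  -0. ] (alt [-179.9    0.    -0. ] ) now-axes [105.4  -4.3   4.2] final-axes [105.4  -4.3   4.2]
```

View pics/chk.png

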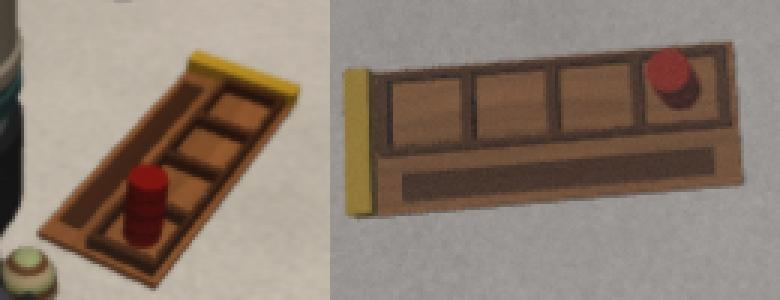

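Red stands upright in its pocket at rack (19, -89) mm, against a target of (18, -90). Blue is next.

```bash
python3 -m inch '[[[85,10,-2,2,0,0,0],[85,22,-2,2,0,0,0],[85,28,0,0,0,0,0],[85,22,0,0,0,0,0],[85,15,0,0,0,0,0],[85,8,0,0,0,0,0],[85,0,0,0,0,0,0],[20,0,0,0,0,0,0],[20,0,0,0,0,0,0],[20,0,0,0,0,0,0]]]' 40; python3 -m inch '[[[20,0,0,0,0,0,0],[20,0,0,0,0,0,0],[20,0,0,0,0,0,0],[20,0,0,0,0,0,0]]]' 40;  python3 -c 'from h import *;go(PLUG["blue"],.053,RFY)'
```

```text
clock: 12.85
tool_pos: [0.6373, -0.1609, 0.2091]
tool_rot: [1.612, 1.569, -0.307]
wrist_force: [-0.2, 0.2, -0.3]
finger_gap: 0.0435
clock: 13.25
tool_pos: [0.6372, -0.1609, 0.209]
tool_rot: [1.667, 1.57, -0.253]
wrist_force: [-1.0, 0.2, 5.9]
finger_gap: 0.0287
t 13.25 pos [ 0.6 -0.2  0.2] gap 28.7 F [-1.   0.2  5.9] j [-0.3  0.6  1.6  0.   1.  -0. ]
-> [ 0.6 -0.2  0.2] turn [ 0.1 -0.  -0.1] (alt [-179.9    0.1   -0. ] ) now-axes [ 1.  -1.1 -1.1] final-axes [ 1.  -1.1 -1.1]
```

```bash
python3 -m inch '[[[20,-10,0,0,0,0,0],[20,-20,0,0,0,0,0],[20,-25,0,0,0,0,0],[20,-25,0,0,0,0,0],[20,-15,0,0,0,0,0],[20,-5,0,0,0,0,0],[20,0,0,0,0,0,0],[20,0,0,0,0,0,0]]]' 40;  python3 -c 'from h import *;go(SLOT["blue"],.155,RT[2])'
```

```text
clock: 14.05
tool_pos: [0.6366, -0.1607, 0.307]
tool_rot: [-1.616, 1.569, 2.747]
wrist_force: [0.1, -0.5, -3.3]
finger_gap: 0.0292
t 14.05 pos [ 0.6 -0.2  0.3] gap 29.2 F [ 0.1 -0.5 -3.3] j [-0.3  0.5  1.5  0.   1.2 -0. ]
-> [0.6 0.2 0.3] turn [-26.3  -0.    0.1] (alt [153.7   0.2   0. ] ) now-axes [  -2.6 -169.5 -297.8] final-axes [  -3.   -20.  -342.1]
```

```bash
python3 -m inch '[[[20,-1,-10,-17.4,-2.6,0,0],[20,-1,-13.6,-26.7,-2.6,0,0],[20,-1,-15.7,-34.6,-2.6,0,0],[20,0,-15.6,-39,-2.6,0,0],[20,0,-13.8,-39.7,-2.6,0,0],[20,0,-12,-40.3,-2.6,0,0],[20,0,-10.1,-40.8,-2.6,0,0],[20,0,-7.4,-37.3,-2.6,0,0],[20,0,-4.5,-29.7,-2.6,0,0],[20,0,-2,-18.6,-2.6,0,0]]]' 40; python3 -m inch '[[[20,0,0,0,0,0,0],[20,0,0,0,0,0,0],[20,0,0,0,0,0,0]]]' 40;  python3 -c 'from h import *;go(SLOT["blue"],.053,RT[2])'
```

```text
clock: 15.05
tool_pos: [0.5782, 0.1806, 0.3101]
tool_rot: [-2.036, 1.568, 2.787]
wrist_force: [0.2, 0.1, -1.6]
finger_gap: 0.0287
clock: 15.35
tool_pos: [0.5798, 0.1769, 0.3106]
tool_rot: [-1.15, 1.57, -2.617]
wrist_force: [-0.5, -0.2, -1.1]
finger_gap: 0.0289
t 15.35 pos [0.6 0.2 0.3] gap 28.9 F [-0.5 -0.2 -1.1] j [ 0.2  0.4  1.6 -0.   1.2  0.1]
-> [0.6 0.2 0.2] turn [-0.3  0.   0.1] (alt [179.7   0.1  -0. ] ) now-axes [102.6  -0.5  -0.4] final-axes [102.6  -0.6  -0.4]
```

```bash
python3 -m inch '[[[20,15,0,1,0,0,0],[20,25,0,0,0,0,0],[20,25,0,0,0,0,0],[20,17,0,0,0,0,0],[20,8,0,0,0,0,0],[20,5,0,0,0,0,0],[20,2,0,0,0,0,0],[20,1,0,0,0,0,0],[20,0,0,0,0,0,0],[20,0,0,0,0,0,0]]]' 40;  python3 -c 'from h import *;go(SLOT["blue"],.053,RT[2]);print(monitor.read_state()["tool_pos"])'
```

```text
clock: 16.35
tool_pos: [0.5804, 0.1764, 0.2138]
tool_rot: [1.679, 1.569, 0.213]
wrist_force: [-0.2, -0.3, -1.5]
finger_gap: 0.0289
t 16.35 pos [0.6 0.2 0.2] gap 28.9 F [-0.2 -0.3 -1.5] j [0.2 0.5 1.7 0.  1.  0.1]
-> [0.6 0.2 0.2] turn [-0.3 -0.  -0.1] (alt [179.7  -0.1   0. ] ) now-axes [ 5.8 -1.1 -0.9] final-axes [ 5.8 -1.1 -0.9]
[0.58039415 0.17640508 0.21383057]
```

Blue is still about 5 mm up. I'll lower it to contact and then release.

```bash
python3 -m inch '[[[20,1.5,0,0,0,0,0],[20,1.5,0,0,0,0,0],[20,1,0,0,0,0,0],[20,0.7,0,0,0,0,0],[20,0.5,0,0,0,0,0],[20,0,0,0,0,0,0],[20,0,0,0,0,0,0]]]' 40
```

```text
clock: 17.05
tool_pos: [0.58, 0.1764, 0.209]
tool_rot: [1.931, 1.57, 0.465]
wrist_force: [-1.7, -0.4, 6.0]
finger_gap: 0.0291
```

```bash
python3 -m inch '[[[34,0,0,0,0,0,0],[40,0,0,0,0,0,0],[60,0,0,0,0,0,0],[85,0,0,0,0,0,0],[85,0,0,0,0,0,0],[85,0,0,0,0,0,0],[85,-15,0,0,0,0,0],[85,-30,0,0,0,0,0],[85,-35,0,0,0,0,0],[85,-30,0,0,0,0,0]]]' 40; python3 -m inch '[[[85,-10,0,0,0,0,0],[85,0,0,0,0,0,0]]]' 40; python3 -c 'from h import *;go(PLUG["green"],.16,RFY)'
```

```text
clock: 18.05
tool_pos: [0.5802, 0.1763, 0.3194]
tool_rot: [1.764, 1.57, 0.298]
wrist_force: [1.2, -0.7, 0.1]
finger_gap: 0.0854
clock: 18.25
tool_pos: [0.5805, 0.1764, 0.3294]
tool_rot: [1.667, 1.567, 0.201]
wrist_force: [-1.1, -0.9, 0.0]
finger_gap: 0.0851
t 18.25 pos [0.6 0.2 0.3] gap 85.1 F [-1.1 -0.9  0. ] j [0.2 0.4 1.6 0.  1.2 0.1]
-> [ 0.6 -0.2  0.3] turn [26.1 -0.1 -0.2] (alt [-153.9    0.3   -0.1] ) now-axes [ 14.2  -5.  392. ] final-axes [ 14.4 167.7 354.4]
```

```bash
python3 -m inch '[[[85,0,0,24,2.6,0,0],[85,0,1.3,38,2.6,0,0],[85,0,3.5,43.9,2.6,0,0],[85,0,5.6,44.7,2.6,0,0],[85,2,7.6,44.4,2.6,0,0],[85,3,9.6,44,2.6,0,0],[85,3,11.6,43.5,2.6,0,0],[85,2,13.3,41.9,2.6,0,0],[85,2,13.1,35.7,2.6,0,0],[85,2,9.3,22.1,2.6,0,0]]]' 40; python3 -m inch '[[[85,0,0,0,0,0,0],[85,0,0,0,0,0,0],[85,0,0,0,0,0,0]]]'; python3 chk.py red blue; python3 -c 'from h import *;go(PLUG["green"],.053,RFY)'
```

```text
clock: 19.25
tool_pos: [0.6164, -0.217, 0.3109]
tool_rot: [-1.454, 1.567, 2.905]
wrist_force: [0.4, -0.3, -0.4]
finger_gap: 0.085
clock: 19.55
tool_pos: [0.6167, -0.213, 0.3126]
tool_rot: [-1.919, 1.568, 2.445]
wrist_force: [0.3, -0.7, 0.1]
finger_gap: 0.085
red scene 0.58 [0.5876 0.117 ] 0.1 rack mm [ 19.8 -90.7]
red top 0.7 [0.5856 0.1186] 0.077 rack mm [ 17.9 -88.9]
blue scene 0.54 [0.578  0.1792] 0.155 rack mm [ 17.  -27.8]
blue top 0.72 [0.5771 0.1798] 0.256 rack mm [ 16.2 -27.1]
t 19.85 pos [ 0.6 -0.2  0.3] gap 85.2 F [ 0.5 -0.7 -0. ] j [-0.4  0.5  1.5  0.   1.2 -0.1]
-> [ 0.6 -0.2  0.2] turn [ 0.1 -0.  -0. ] (alt [-179.9    0.    -0. ] ) now-axes [106.2  -0.3   0.9] final-axes [106.2  -0.3   0.9]
```

View pics/chk.png

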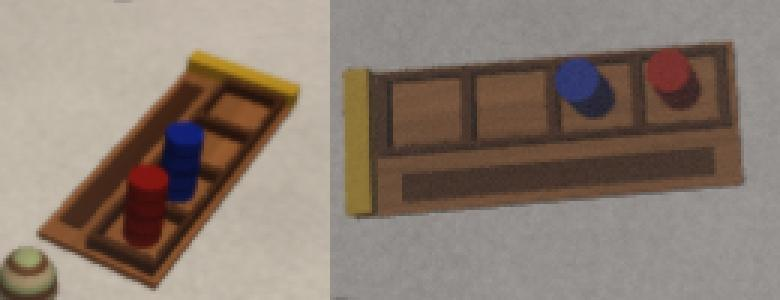

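Blue stands upright in its pocket at about (17, -28). Its top-view fit is loose, but the picture agrees. Green is next.

```bash
python3 -m inch '[[[85,10,0,1,0,0,0],[85,22,0,0,0,0,0],[85,28,0,0,0,0,0],[85,22,0,0,0,0,0],[85,15,0,0,0,0,0],[85,8,0,0,0,0,0],[85,0,0,0,0,0,0],[20,0,0,0,0,0,0],[20,0,0,0,0,0,0],[20,0,0,0,0,0,0]]]' 40; python3 -m inch '[[[20,0,0,0,0,0,0],[20,0,0,0,0,0,0],[20,0,0,0,0,0,0],[20,0,0,0,0,0,0]]]' 40;  python3 -c 'from h import *;go(PLUG["green"],.053,RFY)'
python3 -m inch '[[[20,-10,0,0,0,0,0],[20,-20,0,0,0,0,0],[20,-25,0,0,0,0,0],[20,-25,0,0,0,0,0],[20,-15,0,0,0,0,0],[20,-5,0,0,0,0,0],[20,0,0,0,0,0,0],[20,0,0,0,0,0,0]]]' 40;  python3 -c 'from h import *;go(SLOT["green"],.155,RT[2])'
```

```text
clock: 20.85
tool_pos: [0.617, -0.2152, 0.2099]
tool_rot: [1.526, 1.569, -0.394]
wrist_force: [-0.2, 0.6, 0.5]
finger_gap: 0.0433
clock: 21.25
tool_pos: [0.617, -0.2152, 0.2099]
tool_rot: [1.551, 1.569, -0.368]
wrist_force: [-1.1, 0.2, 5.6]
finger_gap: 0.0292
t 21.25 pos [ 0.6 -0.2  0.2] gap 29.2 F [-1.1  0.2  5.6] j [-0.4  0.5  1.6  0.   1.  -0.1]
-> [ 0.6 -0.2  0.2] turn [ 0.1  0.  -0.1] (alt [-179.9    0.1    0. ] ) now-axes [ 1.9 -0.8 -0.9] final-axes [ 1.9 -0.8 -0.9]
clock: 22.05
tool_pos: [0.6162, -0.2149, 0.3077]
tool_rot: [-1.712, 1.569, 2.651]
wrist_force: [-0.0, -0.4, -1.7]
finger_gap: 0.0288
t 22.05 pos [ 0.6 -0.2  0.3] gap 28.8 F [-0.  -0.4 -1.7] j [-0.4  0.5  1.5  0.   1.2 -0.1]
-> [0.6 0.2 0.3] turn [-26.3  -0.    0.1] (alt [153.7   0.2   0.1] ) now-axes [  -1.7 -195.5 -409.5] final-axes [  -2.3    6.2 -453.7]
```

```bash
python3 -m inch '[[[20,-2,-9.5,-19.9,-2.6,0,0],[20,-2,-13.2,-31.3,-2.6,0,0],[20,0,-14.5,-39.4,-2.6,0,0],[20,0,-13.6,-42.9,-2.6,0,0],[20,0,-11.6,-43.5,-2.6,0,0],[20,0,-9.7,-43.9,-2.6,0,0],[20,0,-7.6,-44.4,-2.6,0,0],[20,0,-5.6,-44.7,-2.6,0,0],[20,0,-3.5,-44.9,-2.6,0,0],[20,0,-1.3,-42,-2.6,0,0]]]' 40; python3 -m inch '[[[20,0,0,-28,0,0,0],[20,0,0.6,-15.5,0,0,0],[20,0,0,0,0,0,0],[20,0,0,0,0,0,0],[20,0,0,0,0,0,0]]]' 40;  python3 -c 'from h import *;go(SLOT["green"],.053,RT[2])'
```

```text
clock: 23.05
tool_pos: [0.5769, 0.196, 0.3119]
tool_rot: [-1.78, 1.568, 3.041]
wrist_force: [0.4, -0.7, -2.4]
finger_gap: 0.0289
clock: 23.55
tool_pos: [0.5745, 0.2353, 0.3127]
tool_rot: [-0.688, 1.57, -2.155]
wrist_force: [0.9, -0.2, -1.6]
finger_gap: 0.0289
t 23.55 pos [0.6 0.2 0.3] gap 28.9 F [ 0.9 -0.2 -1.6] j [ 0.3  0.4  1.5 -0.   1.2  0.2]
-> [0.6 0.2 0.2] turn [-0.4  0.   0. ] (alt [179.6   0.1  -0.1] ) now-axes [104.7  -1.7  -1.8] final-axes [104.7  -1.8  -1.7]
```

```bash
python3 -m inch '[[[20,15,-1.5,-1,0,0,0],[20,25,0,0,0,0,0],[20,25,0,0,0,0,0],[20,17,0,0,0,0,0],[20,8,0,0,0,0,0],[20,5,0,0,0,0,0],[20,3,0,0,0,0,0],[20,1,0,0,0,0,0],[20,0,0,0,0,0,0],[20,0,0,0,0,0,0]]]' 40;  python3 -m inch '[[[20,1,0,0,0,0,0],[20,1,0,0,0,0,0],[20,0.7,0,0,0,0,0],[20,0,0,0,0,0,0],[20,0,0,0,0,0,0]]]' 40; python3 -c 'from h import *;go(SLOT["green"],.053,RT[2])'
```

```text
clock: 24.55
tool_pos: [0.5731, 0.2376, 0.2146]
tool_rot: [1.774, 1.569, 0.308]
wrist_force: [0.2, 0.2, -0.3]
finger_gap: 0.029
clock: 25.05
tool_pos: [0.5728, 0.2375, 0.2112]
tool_rot: [-2.775, 1.571, 2.042]
wrist_force: [0.3, -0.0, -2.2]
finger_gap: 0.0292
t 25.05 pos [0.6 0.2 0.2] gap 29.2 F [ 0.3 -0.  -2.2] j [0.3 0.5 1.7 0.  1.  0.2]
-> [0.6 0.2 0.2] turn [-0.3 -0.   0. ] (alt [179.7   0.    0. ] ) now-axes [ 3.2 -0.3  0.7] final-axes [ 3.2 -0.3  0.7]
```

```bash
python3 -m inch '[[[20,0.7,0,0,0,0,0],[20,0.7,0,0,0,0,0],[20,0,0,0,0,0,0],[20,0,0,0,0,0,0]]]' 40
```

```text
clock: 25.45
tool_pos: [0.5729, 0.2375, 0.2099]
tool_rot: [2.1, 1.571, 0.634]
wrist_force: [-0.2, -0.0, -0.2]
finger_gap: 0.0292
```

Nearly at contact; another 0.7 mm, then release and rise.

```bash
python3 -m inch '[[[20,0.7,0,0,0,0,0],[20,0,0,0,0,0,0],[34,0,0,0,0,0,0],[40,0,0,0,0,0,0],[60,0,0,0,0,0,0],[85,0,0,0,0,0,0],[85,0,0,0,0,0,0],[85,0,0,0,0,0,0],[85,-15,0,0,0,0,0],[85,-30,0,0,0,0,0]]]' 40; python3 -m inch '[[[85,-35,0,0,0,0,0],[85,-30,0,0,0,0,0],[85,-10,0,0,0,0,0],[85,0,0,0,0,0,0]]]' 40; python3 -c 'from h import *;go(PLUG["cream"],.16,RFY)'
```

```text
clock: 26.45
tool_pos: [0.5718, 0.2371, 0.2521]
tool_rot: [-1.403, 1.565, -2.869]
wrist_force: [0.1, 0.5, 0.4]
finger_gap: 0.0848
clock: 26.85
tool_pos: [0.5731, 0.2376, 0.3306]
tool_rot: [1.77, 1.567, 0.304]
wrist_force: [-0.2, -0.7, -0.4]
finger_gap: 0.0852
t 26.85 pos [0.6 0.2 0.3] gap 85.2 F [-0.2 -0.7 -0.4] j [0.3 0.4 1.5 0.  1.2 0.2]
-> [ 0.6 -0.3  0.3] turn [26.1 -0.1 -0.2] (alt [-153.9    0.3   -0.1] ) now-axes [ 15.1 -36.  513.2] final-axes [ 15.6 193.1 476.8]
```

```bash
python3 -m inch '[[[85,0,-1.7,23.9,2.6,0,0],[85,0,-0.9,38,2.6,0,0],[85,0,1,46,2.6,0,0],[85,0,3.2,47.9,2.6,0,0],[85,2,5.4,47.7,2.6,0,0],[85,3,7.5,47.4,2.6,0,0],[85,3,9.7,47,2.6,0,0],[85,3,11.8,46.5,2.6,0,0],[85,2,14,45.9,2.6,0,0],[85,2,16,45.2,2.6,0,0]]]' 40; python3 -m inch '[[[85,0,16.9,41.7,0,0,0],[85,0,9.6,23.5,0,0,0],[85,0,0,0,0,0,0],[85,0,0,0,0,0,0],[85,0,0,0,0,0,0]]]'; python3 chk.py red blue green; python3 -c 'from h import *;go(PLUG["cream"],.055,RFY)'
```

```text
clock: 27.85
tool_pos: [0.5879, -0.2078, 0.3114]
tool_rot: [-1.731, 1.567, 2.63]
wrist_force: [2.0, -0.1, 0.0]
finger_gap: 0.085
clock: 28.35
tool_pos: [0.591, -0.2751, 0.3127]
tool_rot: [-2.008, 1.568, 2.356]
wrist_force: [-0.2, 0.8, -0.4]
finger_gap: 0.085
red scene 0.7 [0.5875 0.1162] 0.065 rack mm [ 19.6 -91.5]
red top 0.71 [0.5855 0.1192] 0.105 rack mm [ 18.  -88.3]
blue scene 0.79 [0.5782 0.1817] 0.176 rack mm [ 17.5 -25.4]
blue top 0.85 [0.5782 0.179 ] 0.119 rack mm [ 17.3 -28.1]
green scene 0.85 [0.5729 0.2405] 0.177 rack mm [18.7 33.7]
green top 0.61 [0.5719 0.241 ] 0.206 rack mm [17.7 34.2]
t 28.75 pos [ 0.6 -0.3  0.3] gap 85.0 F [-0.9  0.4  0.2] j [-0.5  0.5  1.5  0.   1.2 -0.2]
-> [ 0.6 -0.3  0.2] turn [ 0.1 -0.  -0. ] (alt [-179.9    0.    -0. ] ) now-axes [104.3  -0.2   0.7] final-axes [104.3  -0.2   0.7]
```

View pics/chk.png

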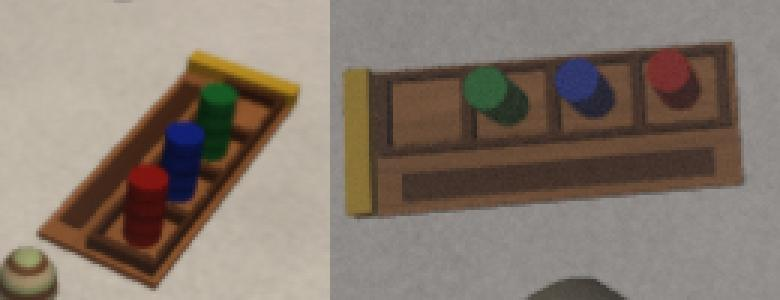

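Green stands upright in its pocket, about 4 mm off along y at most. Cream is next.

```bash
python3 -m inch '[[[85,10,0,1,0,0,0],[85,22,0,0,0,0,0],[85,28,0,0,0,0,0],[85,22,0,0,0,0,0],[85,15,0,0,0,0,0],[85,8,0,0,0,0,0],[85,0,0,0,0,0,0],[20,0,0,0,0,0,0],[20,0,0,0,0,0,0],[20,0,0,0,0,0,0]]]' 40; python3 -m inch '[[[20,0,0,0,0,0,0],[20,0,0,0,0,0,0],[20,0,0,0,0,0,0],[20,0,0,0,0,0,0]]]' 40;  python3 -c 'from h import *;go(PLUG["cream"],.053,RFY)'
python3 -m inch '[[[20,-10,0,0,0,0,0],[20,-20,0,0,0,0,0],[20,-25,0,0,0,0,0],[20,-25,0,0,0,0,0],[20,-15,0,0,0,0,0],[20,-5,0,0,0,0,0],[20,0,0,0,0,0,0],[20,0,0,0,0,0,0]]]' 40;  python3 -c 'from h import *;go(SLOT["cream"],.155,RT[2])'
```

```text
clock: 29.75
tool_pos: [0.5913, -0.2776, 0.2101]
tool_rot: [1.414, 1.569, -0.506]
wrist_force: [-0.0, 0.4, 0.2]
finger_gap: 0.0434
clock: 30.15
tool_pos: [0.5912, -0.2776, 0.21]
tool_rot: [1.432, 1.569, -0.488]
wrist_force: [-0.4, -0.5, 6.1]
finger_gap: 0.029
t 30.15 pos [ 0.6 -0.3  0.2] gap 29.0 F [-0.4 -0.5  6.1] j [-0.6  0.5  1.6  0.   1.  -0.2]
-> [ 0.6 -0.3  0.2] turn [ 0.1  0.  -0.1] (alt [-179.9    0.1    0. ] ) now-axes [ 2.  -0.6 -0.9] final-axes [ 2.  -0.6 -0.9]
clock: 30.95
tool_pos: [0.5906, -0.2772, 0.308]
tool_rot: [-1.814, 1.569, 2.549]
wrist_force: [-0.0, -0.4, -1.2]
finger_gap: 0.0291
t 30.95 pos [ 0.6 -0.3  0.3] gap 29.1 F [-0.  -0.4 -1.2] j [-0.6  0.5  1.5  0.   1.2 -0.2]
-> [0.6 0.3 0.3] turn [-26.3  -0.1   0.1] (alt [153.7   0.2   0.1] ) now-axes [  -1.3 -219.3 -530.6] final-axes [  -2.    38.6 -572.8]
```

```bash
python3 -m inch '[[[20,-2,-8.4,-20.3,-2.6,0,0],[20,-2,-11.5,-32,-2.6,0,0],[20,0,-12.4,-40.1,-2.6,0,0],[20,0,-11.5,-44.5,-2.6,0,0],[20,0,-9.5,-45,-2.6,0,0],[20,0,-7.4,-45.4,-2.6,0,0],[20,0,-5.3,-45.7,-2.6,0,0],[20,0,-3.2,-45.9,-2.6,0,0],[20,0,-1.1,-46,-2.6,0,0],[20,0,1,-46,-2.6,0,0]]]' 40; python3 -m inch '[[[20,0,3,-45.9,0,0,0],[20,0,3,-45.9,0,0,0],[20,0,2.6,-37.9,0,0,0],[20,0,1.6,-24,0,0,0],[20,0,0,0,0,0,0],[20,0,0,0,0,0,0],[20,0,0,0,0,0,0]]]' 40;  python3 -c 'from h import *;go(SLOT["cream"],.053,RT[2])'
```

```text
clock: 31.95
tool_pos: [0.573, 0.1448, 0.3121]
tool_rot: [-1.786, 1.568, 3.034]
wrist_force: [0.3, -0.2, -0.7]
finger_gap: 0.029
clock: 32.65
tool_pos: [0.568, 0.2954, 0.3125]
tool_rot: [-1.05, 1.569, -2.517]
wrist_force: [-0.6, 0.1, -0.3]
finger_gap: 0.0289
t 32.65 pos [0.6 0.3 0.3] gap 28.9 F [-0.6  0.1 -0.3] j [ 0.4  0.4  1.5 -0.   1.2  0.3]
-> [0.6 0.3 0.2] turn [-0.3  0.1  0.1] (alt [179.7   0.1  -0.1] ) now-axes [104.5  -1.7  -1.3] final-axes [104.5  -1.9  -1.2]
```

```bash
python3 -m inch '[[[20,15,-1.7,0,0,0,0],[20,25,0,0,0,0,0],[20,25,0,0,0,0,0],[20,17,0,0,0,0,0],[20,8,0,0,0,0,0],[20,5,0,0,0,0,0],[20,3,0,0,0,0,0],[20,1,0,0,0,0,0],[20,0,0,0,0,0,0],[20,0,0,0,0,0,0]]]' 40;  python3 -m inch '[[[20,1,0,0,0,0,0],[20,1,0,0,0,0,0],[20,0.7,0,0,0,0,0],[20,0.7,0,0,0,0,0],[20,0.5,0,0,0,0,0],[20,0,0,0,0,0,0],[20,0,0,0,0,0,0]]]' 40; python3 -c 'from h import *;go(SLOT["cream"],.053,RT[2])'
```

```text
clock: 33.65
tool_pos: [0.567, 0.2961, 0.2149]
tool_rot: [1.867, 1.569, 0.401]
wrist_force: [0.9, -0.4, -1.4]
finger_gap: 0.0289
clock: 34.35
tool_pos: [0.5668, 0.296, 0.2102]
tool_rot: [2.966, 1.571, 1.5]
wrist_force: [-0.2, -0.0, -2.4]
finger_gap: 0.0289
t 34.35 pos [0.6 0.3 0.2] gap 28.9 F [-0.2 -0.  -2.4] j [0.4 0.5 1.6 0.  1.  0.3]
-> [0.6 0.3 0.2] turn [-0.3 -0.  -0. ] (alt [179.7  -0.    0. ] ) now-axes [ 2.2 -0.7 -0.6] final-axes [ 2.2 -0.7 -0.6]
```

```bash
python3 -m inch '[[[20,0.7,0,0,0,0,0],[20,0.5,0,0,0,0,0],[20,0,0,0,0,0,0],[20,0,0,0,0,0,0]]]' 40
```

```text
clock: 34.75
tool_pos: [0.5668, 0.296, 0.21]
tool_rot: [1.932, 1.57, 0.466]
wrist_force: [-1.1, -0.4, 5.6]
finger_gap: 0.0287
```

Contact. I'll release, rise and back the arm out of view for the final check.

```bash
python3 -m inch '[[[34,0,0,0,0,0,0],[40,0,0,0,0,0,0],[60,0,0,0,0,0,0],[85,0,0,0,0,0,0],[85,0,0,0,0,0,0],[85,0,0,0,0,0,0],[85,-15,0,0,0,0,0],[85,-30,0,0,0,0,0],[85,-35,0,0,0,0,0],[85,-30,0,0,0,0,0]]]' 40; python3 -m inch '[[[85,-30,0,0,0,0,0],[85,-30,0,0,0,0,0],[85,0,-30,-20,0,0,0],[85,0,-35,-30,0,0,0],[85,0,-35,-35,0,0,0],[85,0,-35,-35,0,0,0],[85,0,-35,-35,0,0,0],[85,0,-35,-35,0,0,0],[85,0,-30,-25,0,0,0],[85,0,0,0,0,0,0]]]' 40; python3 -m inch '[[[85,0,0,0,0,0,0],[85,0,0,0,0,0,0],[85,0,0,0,0,0,0]]]' 40; python3 chk.py red blue green cream
```

```text
clock: 35.75
tool_pos: [0.5668, 0.296, 0.3205]
tool_rot: [1.938, 1.57, 0.472]
wrist_force: [0.5, 0.5, 0.9]
finger_gap: 0.0849
clock: 36.75
tool_pos: [0.3065, 0.4873, 0.3791]
tool_rot: [-2.242, 1.568, 2.58]
wrist_force: [-0.2, -0.1, -1.4]
finger_gap: 0.085
clock: 37.05
tool_pos: [0.3118, 0.4845, 0.379]
tool_rot: [1.028, 1.57, -0.44]
wrist_force: [-0.2, -0.5, 0.3]
finger_gap: 0.0847
red scene 0.83 [0.5866 0.1183] 0.084 rack mm [ 18.9 -89.3]
red top 0.76 [0.586  0.1187] 0.175 rack mm [ 18.4 -88.8]
blue scene 0.72 [0.5787 0.181 ] 0.193 rack mm [ 18.  -26.2]
blue top 0.7 [0.5783 0.1799] 0.057 rack mm [ 17.4 -27.1]
green scene 0.73 [0.5724 0.2413] 0.145 rack mm [18.3 34.5]
green top 0.8 [0.5709 0.2398] 0.091 rack mm [16.6 33.2]
cream scene 0.6 [0.5687 0.2972] 0.268 rack mm [20.8 90.4]
cream top 0.71 [0.5658 0.2974] 0.097 rack mm [17.9 91. ]
```

View pics/chk.png

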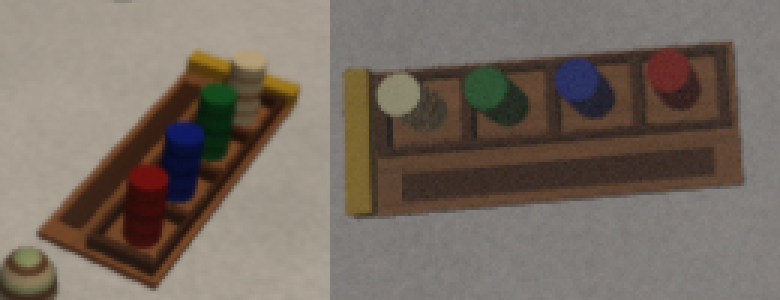

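All four stand upright in the correct pockets, with the arm clear.

```bash
python3 -c 'from plant import job;print(job.sign_off())'
```

```text
the job is handed in; nothing more can be done
None
```

I moved all four plugs into the wooden rack in reverse order and handed the job in at about 38 s of the 96 s allowed. The sign-off gives no verdict. I lowered each plug until it was at, or within about a millimetre of, the pocket floor before opening the gripper. The egg was still standing.

My last camera check showed every plug upright in its own pocket, with the gripper open and the arm clear. The table gives positions in the wooden rack's frame, as (x, y) in mm:

| Plug | Target | Measured, scene camera | Measured, top camera |
|---|---|---|---|
| Red | (18, -90) | (18.9, -89.3) | (18.4, -88.8) |
| Blue | (18, -30) | (18.0, -26.2) | (17.4, -27.1) |
| Green | (18, 30) | (18.3, 34.5) | (16.6, 33.2) |
| Cream | (18, 90) | (20.8, 90.4) | (17.9, 91.0) |

- **Within limits:** all are inside the ±12 mm (x) and ±14 mm (y) limits. The largest offset is green, 3 to 4.5 mm along the row.
- **Disagreements:** the two cameras differ by up to 3 mm. Some outlines fitted loosely, cream in the scene view most of all because green partly hides it, but the pictures confirm the placement.
- **Not measured directly:** I judged uprightness and height from the pictures and the lowering, not from numbers.

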